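# Set an oak block in a stop jig

### The arm

A 6-joint arm with a two-finger parallel gripper is mounted at the origin on a cart in front of the work surface, level with it; the furniture and walls round the work are solid. World frame = base frame: x ahead of the robot, y to its left, z up, the work surface at z = 0. Lengths are in m, angles in rad, forces in N, time in s.
With the tool pointing down it reaches from about 0.35 to 0.975 m from the base axis. Payload 4.9 kg.
Tool frame: the origin (TCP) lies midway between the tips of the shut fingers; the grasp point (between the pads) lies 19 mm behind it (manip.pinch_z is the distance from the TCP to the grasp point, in m); z points along the fingers, y is the direction in which the jaws open and shut (so a half turn about z gives the same grasp; the last joint's range is limited). The gripper opens to 85 mm and grips with 20 to 120 N. Pads are 22 mm wide; open, the fingers measure 114 mm over their backs; the gripper's body (76 mm by 85 mm) begins 54 mm behind the grasp point. The pads swing forward as they close: fully open they stand 13 mm farther back than shut.
Start: joints at [1.103, 0.053, 1.613, -0, 1.476, -0.119], TCP at [0.214, 0.587, 0.195] pointing down, gripper open.
Joint ranges: [-3.01, 3.01], [-1.01, 2.22], [0.06, 2.58], [-1.02, 4.17], [0.09, 2.62], [-3.14, 3.14]. Speed limits (rad/s): [2.57, 2.57, 3.14, 3.14, 3.14, 3.14].

### API

Orientations are given as a unit quaternion [w, x, y, z].
In Python, from plant import manip gives the robot as it stands.
- The arm moves only by the tool drive_tool, never from a script. Its argument "commands" is text: rows parted by semicolons, each of 5 numbers parted by spaces: the finger opening in mm, from 0 to 85.4, then the shift along the tool's x, y, z in units of 30 mm (1.0 is 30 mm), then the turn about the tool's z in degrees. A call has exactly 8 rows; each row shifts and turns the commanded pose from where the row before left it, along the tool's axes as they then stand; what a row does not reach is not made up. A row lasts 1/8 s, in which the tool goes at most 62.5 mm and 10.7 degrees, less where a joint would pass 70% of its speed; a pose out of reach is approached as far as the arm can. A call is refused whole if a number of a shift passes 1 or a number of a turn 10.7, either way. A call with a gripper value outside its range is refused whole. The fingers move at their own pace and stop on an object; the grip force is fixed at half the most. Time passes only in rows, so rows that do not move let the fingers close, or fill a call up. It gives the time, the measured TCP pose, the force and the opening at its end, in the units of the state.
- manip.state(): the state, without advancing time (a new reading comes with each control period).
- manip.grab_frame(name): name is "scene" or "top" or "wrist"; returns the picture (384x512x3 uint8, red, green, blue); there is no depth.
- manip.camera_params(name): a dict with "fx", "fy", "cx", "cy" (pixels), "distortion" ([k1, k2, p1, p2, k3] as OpenCV has them; the pictures are not rectified), "xyz" and "orientation" of the camera in the world. Camera axes: x right, y down, z forward; pixel columns grow to the right and rows downward; lengths in m; the calibration is good to about 2 mm. A picture is of the moment at which its call begins: read the wrist's pose just before it. camera_params takes no time and is no camera call; for the wrist camera it gives the pose at the moment of the call.
- manip.job_done(): hands the job in, once; it reports no verdict.
The state is a dict: "time": time; "joint_pos": joint angles; "joint_vel": joint speeds; "joint_efforts": joint torques, N m; "tool_pos": TCP position; "tool_rot": TCP orientation; "contact_force": force on the tool from outside, world axes, zero at the start; "ft_torque": the same for the moment, N m; "gripper_width": opening from 0.0 (shut) to 1.0 (fully open).
Only numpy, scipy, OpenCV 4.12 (cv2) and the standard library are available. Lean on these libraries where they do the work, as an engineer would, in place of code of your own. Each camera call takes 0.05 s, during which the arm holds its last target. There are 200 camera calls.

### The job

Set the oak block in the stop jig by pushing only, with the fingertips or the outside of the fingers: nothing is lifted or gripped, and the fingers never go astride the block or the sliding stop. First push the block back until its long side lies flat against the fence, then push the sliding stop along the fence until the block is fully home, trapped end to end between the sliding stop and the fixed end stop. Leave the nut, bolt, pliers and dressing stone where they are.

Things in the scene. Friction and masses are not known exactly. Their poses are not given: they have to be found in the camera images.
- stop_jig: Jig screwed to the bench (fixed): straight aluminium fence 30 mm high with a dark steel end stop, 30 mm high, square across one end. Origin on the bench at the foot of the fence's working face; x runs along the fence to the end stop, y out from the fence to the open side, z up. Fence: x -0.115 to 0.100, y -0.020 to 0 (screw feet to -0.042). End stop: x 0.085 to 0.100, y -0.022 to 0.055. The work lies at y > 0.
- slider (a joint): Sliding stop on the fence, m: 0 farthest from the end stop, growing as it slides along the jig's +x; its inner face lies at x = value - 0.078 in the jig frame. About 0.078 when it touches the seated block; it could go to 0.093 with no block. Starts at 0 to 0.02, slides with about 1.5 N of friction, stays where left.
- slider_face (a point): Middle of the inner face of the sliding stop's arm, 21 mm up; axes as the jig's. The arm is an upright steel plate 12 mm thick (x -0.012 to 0 from here), jig y 0.0015 to 0.065, 3 to 39 mm above the bench; push its outer, -x side. Behind it a saddle, x -0.034 to 0 from here and reaching out to jig y = 0.010, rides on the fence, 42 mm high, with a black knob to 53 mm.
- seat (a point): Point on the bench where the middle of the block's underside comes when it is fully home: jig x = 0.0425, y = 0.022. Axes as the jig's. Room for the arm: the belt grinder, 0.16 m high, stands to the right (y below 0.10 at x = 0.40, below 0.03 at x = 0.52, its knob ball at x 0.07, y 0.21), the chain sharpener, up to 0.40 m high, on the left beyond x = 0.62 from y = 0.27 on; the lane between, about x = 0.42, y = 0.24, is open.
- wood_block: Loose plain oak block, 44 mm (x) by 85 mm (y) by 38 mm high (z), about 0.12 kg, lying on the bench between sliding stop and end stop, its middle 44 to 60 mm out from the fence face, up to 0.3 rad askew. Origin: middle of its underside. Seated, its long y axis lies along the fence (either way round).
- nut_m16: Loose steel nut, 24 mm across, 13 mm high; origin under its middle. Leave alone.
- bolt_m12: Loose steel bolt standing on its head, 22 mm across, 48 mm high; origin under its middle. Leave alone.
- pliers: Loose pliers with dark handles, 187 mm long (y), 64 mm wide, 12 mm high; origin under the middle. Leave alone.
- dressing_stone: Loose dark dressing stone, 24 x 95 (y) x 24 mm; origin under its middle. Leave alone.

How it is judged:
On the way, in this order (a step that is already met when the one before it is completed fails the run):
1. the block lies flat against the fence before the sliding stop is pushed up (y of wood_block in the frame of stop_jig between 0.019 and 0.0255 m and angle between the y axis of wood_block and the x axis of stop_jig, either way round below 0.04 rad and value of joint slider below 0.045 m), for 0.1 s.
2. the block is trapped between the sliding stop and the end stop, flat against the fence (y of wood_block in the frame of stop_jig between 0.019 and 0.0255 m and angle between the y axis of wood_block and the x axis of stop_jig, either way round below 0.04 rad and x of wood_block in the frame of stop_jig between 0.039 and 0.046 m and value of joint slider above 0.074 m and angle between wood_block's own z axis and vertical below 0.05 rad and height (world z) of wood_block below 0.004 m and linear speed of wood_block below 0.01 m/s and velocity of joint slider below 0.01 m/s), for 0.2 s.
At the end, for the whole second after the job is handed in: The block lies on the bench, its long side within 3.5 mm and 0.04 rad of the fence face, its end within 3.5 mm of the end stop, the sliding stop pushed up to within about 4 mm of its travel against the block (joint above 0.074), all at rest (all of step 2); the robot touches nothing.
It fails at once if the block is lifted (height (world z) of wood_block above 0.008 m).
It fails at once if the block is tipped (angle between wood_block's own z axis and vertical above 0.2 rad).
It fails at once if the fingers are put astride the block, as to grip it (x of the grasp point in the frame of wood_block between -0.015 and 0.015 m and y of the grasp point in the frame of wood_block between -0.04 and 0.04 m and z of the grasp point in the frame of wood_block below 0.036 m).
It fails at once if the fingers are put astride the sliding stop's arm, as to grip it (x of the grasp point in the frame of slider_face between -0.01 and -0.002 m and y of the grasp point in the frame of slider_face between -0.025 and 0.032 m and z of the grasp point in the frame of slider_face below 0.016 m).
It fails at once if the nut, bolt, pliers or dressing stone is disturbed (moved over 20 mm) (distance of any of nut_m16, bolt_m12, pliers, dressing_stone from where it was at the start of the episode above 0.02 m).
It also fails if it takes over 48 s, if anything falls off the work surface, if the arm or the gripper's body presses on something with over 40 N, if the wrist force passes 120 N, or if a joint passes its speed limit or range.

## Working session

There is one attempt and no reset: what is moved stays moved. The work goes in short steps, Python scripts to look and compute and a tool call to move; the robot and the scene stay as the last step left them, time stands still between calls to the robot, and variables do not carry over. Pictures are saved under pics/ and viewed, about 8 in all and at most 12, crops included, and the job is handed in when it is done.

Besides the shell and the picture viewer there is one more tool, called after "Call:" by a JSON object that holds its "method" and its "body". drive_tool: Moves the arm, as the interface text tells. Its arguments: {"type":"object","properties":{"commands":{"type":"string"}},"required":["commands"]}

```bash
mkdir -p pics
python3 - <<'E'
from plant import manip
import cv2,numpy as np
s=manip.state();print({k:np.round(v,3) for k,v in s.items()})
for n in("top","scene"):
    im=manip.grab_frame(n);cv2.imwrite(f"pics/{n}0.png",im[...,::-1]);print(manip.camera_params(n))
E
```

```text
{'time': np.float64(0.0), 'joint_pos': array([ 1.103,  0.053,  1.614,  0.   ,  1.476, -0.119]), 'joint_vel': array([ 0.001, -0.001, -0.001, -0.001,  0.001, -0.001]), 'joint_efforts': array([-3.0000e-03, -3.9367e+01, -3.7019e+01, -0.0000e+00,  7.0000e-03,
       -0.0000e+00]), 'tool_pos': array([0.213, 0.587, 0.193]), 'tool_rot': array([-0.   ,  0.174,  0.985, -0.001]), 'contact_force': array([0.175, 0.265, 0.337]), 'ft_torque': array([-0.032,  0.007, -0.042]), 'gripper_width': np.float64(0.999)}
{'fx': 407.220003166037, 'fy': 407.220003166037, 'cx': 250.90673969645263, 'cy': 190.90509232351806, 'distortion': array([-0.07356109,  0.        ,  0.        ,  0.        ,  0.        ]), 'xyz': array([0.44095589, 0.07379384, 0.98676659]), 'orientation': array([-0.08328903,  0.71763555, -0.68706614,  0.07747429])}
{'fx': 375.0022909196366, 'fy': 375.0022909196366, 'cx': 263.34355506799955, 'cy': 185.0161246907082, 'distortion': array([-0.01111365,  0.        ,  0.        ,  0.        ,  0.        ]), 'xyz': array([-0.07340467,  0.42282068,  0.48117956]), 'orientation': array([ 0.26520436, -0.45964091,  0.72207747, -0.44384795])}
```

View pics/top0.png

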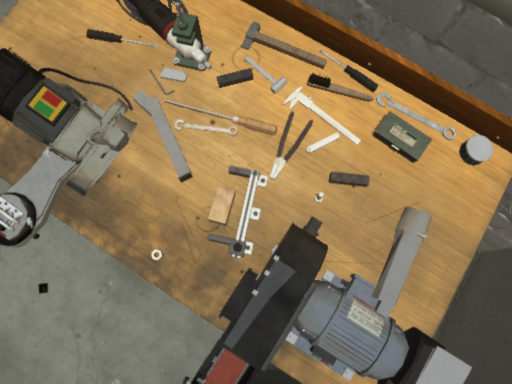

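View pics/scene0.png

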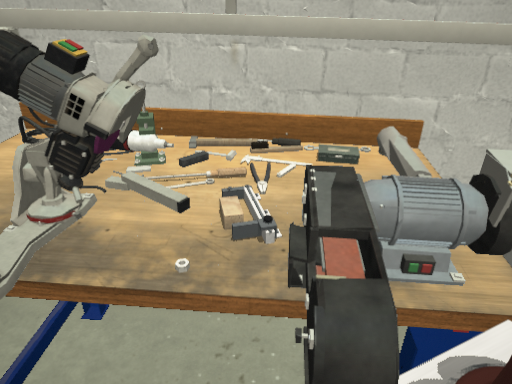

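The top view shows the jig near (245,210), with the end stop at (240,171), the slider at (225,240) and the block at (221,206). The scene view agrees. I'll zoom in and calibrate.

```bash
cat > h.py <<'E'
import cv2,numpy as np
from scipy.spatial.transform import Rotation as R
def K(c): return np.array([[c['fx'],0,c['cx']],[0,c['fy'],c['cy']],[0,0,1.]])
def rot(q): return R.from_quat(np.roll(q,-1)).as_matrix()
def ray(c,px,z):
    n=cv2.undistortPoints(np.float64(px).reshape(-1,1,2),K(c),c['distortion']).reshape(-1,2)
    d=np.c_[n,np.ones(len(n))]@rot(c['orientation']).T
    return c['xyz']+d*((z-c['xyz'][2])/d[:,2])[:,None]
def proj(c,P):
    M=rot(c['orientation']).T
    return cv2.projectPoints(np.float64(P).reshape(-1,1,3),cv2.Rodrigues(M)[0],-M@c['xyz'],K(c),c['distortion'])[0].reshape(-1,2)
E
python3 - <<'E'
from h import *
from plant import manip
c=manip.camera_params("top")
im=cv2.imread("pics/top0.png")
cr=cv2.resize(im[155:265,190:300],None,fx=5.4,fy=5.4,interpolation=cv2.INTER_CUBIC)
cv2.imwrite("pics/crop.png",cr)
hsv=cv2.cvtColor(im,cv2.COLOR_BGR2HSV)
for p in [(221,206),(200,215),(225,240),(240,171)]: print(p,hsv[p[1],p[0]])
print(ray(c,[(221,206),(240,171),(225,240),(156,255),(319,197)],0.035).round(3))
E
```

```text
(221, 206) [ 17  95 217]
(200, 215) [ 18 131 164]
(225, 240) [ 24  12 105]
(240, 171) [ 18  24 106]
[[ 0.622  0.156  0.035]
 [ 0.71   0.115  0.035]
 [ 0.541  0.142  0.035]
 [ 0.499  0.301  0.035]
 [ 0.653 -0.077  0.035]]
```

View pics/crop.png

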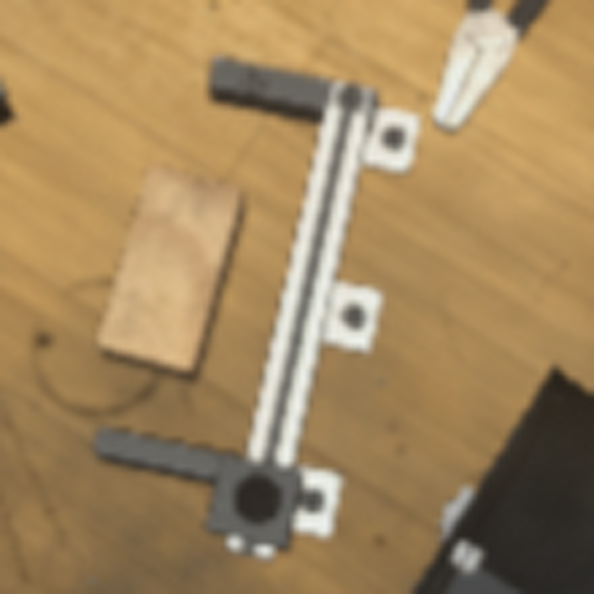

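Run:
```python
from h import *
from plant import manip
c=manip.camera_params("top")
u=lambda L:(np.array(L)+.5)/5.4-.5+[190,155]
f=ray(c,u([(328,105),(248,460)]),.03)
d=f[0]-f[1];yaw=np.arctan2(d[1],d[0]);print("fence",f.round(4),"yaw",yaw)
e=ray(c,u([(213,60),(210,97),(328,115)]),.03)
X=np.array([np.cos(yaw),np.sin(yaw)]);Y=np.array([-X[1],X[0]])
fy=f[:,:2]@Y; ex=e[:,:2]@X; print("fy",fy,"end x",ex,"end y",e[:,:2]@Y-fy.mean())
o=X*((ex[0]-.1+ex[1]-.085+ex[2]-.085)/3)+Y*fy.mean();print("jig",o)
J=lambda p:np.c_[(p[:,:2]-o)@X,(p[:,:2]-o)@Y]
b=ray(c,u([(150,170),(241,191),(189,368),(99,342)]),.038)
print("block",J(b).round(4),J(b).mean(0),b.mean(0)); 
for i in range(4): print(np.linalg.norm(b[i]-b[i-1]), end=' ')
s=ray(c,u([(98,430),(97,452),(215,455),(210,475)]),.039);print("slider",J(s).round(4))
k=ray(c,u([(258,498)]),.053);print("knob",J(k))
n=ray(c,[(156,255),(319,197)],.013);print(J(n),n)
print(proj(c,np.c_[(o+.0425*X+.022*Y)[None],[[0.]]]))
```

```text
fence [[0.7047 0.0899 0.03  ]
 [0.5433 0.1176 0.03  ]] yaw -0.1699924354087949
fy [0.20780374 0.20780374] end x [0.68895389 0.67169855 0.67472934] end y [ 0.0554711   0.05288684 -0.00099298]
jig [0.61513372 0.10525571]
block [[ 0.0427  0.0705]
 [ 0.0419  0.0288]
 [-0.0401  0.0334]
 [-0.0373  0.0745]] [0.00181741 0.05178832] [0.62568622 0.1559901  0.038     ]
0.08009598966215571 0.04168372387541846 0.08212926556789779 0.04113909082552668 slider [[-0.075   0.0657]
 [-0.0843  0.0639]
 [-0.0747  0.0138]
 [-0.0836  0.014 ]]
knob [[-0.08997331 -0.00912881]]
[[-0.14735665  0.17838972]
 [ 0.07406378 -0.17573473]] [[ 0.50008013  0.30600317  0.013     ]
 [ 0.65840005 -0.08047572  0.013     ]]
[[237.59861766 193.79556307]]
```

Call:
{"method": "drive_tool", "body": {"commands": "40 0 0 0 10;40 0 0 0 10;40 0 0 0 10;40 0 0 0 10;40 0 0 0 10;40 0 0 0 10;40 0 0 0 10;40 0 0 0 9.7"}}

```text
time: 1.1
tool_pos: [0.2134, 0.587, 0.1938]
tool_rot: [0.0, 0.766, 0.643, -0.001]
contact_force: [0.3, 0.3, 0.3]
gripper_width: 0.466
```

```bash
cat >> h.py <<'E'
yaw=-.170;o=np.array([.6151,.1053]);X=np.array([np.cos(yaw),np.sin(yaw)]);Y=np.array([-X[1],X[0]])
def st(m):
    s=m.state();p=s['tool_pos'];M=rot(s['tool_rot'])
    print('t',round(s['time'],2),'tcp',p.round(4),'jig',((p[:2]-o)@X).round(4),((p[:2]-o)@Y).round(4),'F',s['contact_force'].round(1),'w',round(s['gripper_width'],2),'yaw_y-jig',np.degrees(np.arctan2(M[1,1],M[0,1])-yaw).round(2))
    return s,p,M
def go(m,x,y,z):
    s,p,M=st(m);t=np.r_[o+x*X+y*Y,z];print('world',t.round(3),'units',(M.T@(t-p)/.03).round(2))
def gow(m,t):
    s,p,M=st(m);print('units',(M.T@(np.array(t)-p)/.03).round(2))
E
python3 - <<'E'
from h import *
from plant import manip
gow(manip,[.42,.25,.19]);go(manip,.002,.105,.19)
E
```

```text
t 1.1 tcp [0.2134 0.587  0.1938] jig -0.4774 0.4068 F [0.3 0.3 0.3] w 0.47 yaw_y-jig -0.26
units [-9.86  8.73  0.14]
t 1.1 tcp [0.2134 0.587  0.1938] jig -0.4774 0.4068 F [0.3 0.3 0.3] w 0.47 yaw_y-jig -0.26
world [0.635 0.208 0.19 ] units [-9.98 16.03  0.13]
```

Call:
{"method": "drive_tool", "body": {"commands": "40 -1 0.9 0 0;40 -1 0.9 0 0;40 -1 0.9 0 0;40 -1 0.9 0 0;40 -1 0.9 0 0;40 -1 0.9 0 0;40 -1 0.9 0 0;40 -1 0.9 0 0"}}

```text
time: 2.1
tool_pos: [0.3864, 0.3131, 0.1941]
tool_rot: [-0.0, 0.764, 0.645, -0.0]
contact_force: [1.1, 0.9, 0.6]
gripper_width: 0.47
```

Call:
{"method": "drive_tool", "body": {"commands": "40 -1 0.9 0 0;40 -1 0.9 0 0;40 0 1 0 0;40 0 1 0 0;40 0 1 0 0;40 0 1 0 0;40 0 0 0 0;40 0 0 0 0"}}

```text
time: 3.1
tool_pos: [0.5468, 0.226, 0.194]
tool_rot: [-0.0, 0.764, 0.645, -0.001]
contact_force: [0.1, -0.3, 0.7]
gripper_width: 0.47
```

Run:
```python
from h import *
from plant import manip
go(manip,.002,.105,.012)
c=manip.camera_params("wrist");im=manip.grab_frame("wrist");cv2.imwrite("pics/w1.png",im[...,::-1])
J=lambda x,y,z:np.r_[o+x*X+y*Y,z]
print(proj(c,[J(0,0,.03),J(.085,0,.03),J(.085,.055,.03),J(.002,.052,.038),J(-.075,.065,.039)]).round(0))
```

```text
t 3.1 tcp [0.5468 0.226  0.194 ] jig -0.0877 0.1074 F [ 0.1 -0.3  0.7] w 0.47 yaw_y-jig 0.06
world [0.635 0.208 0.012] units [-0.08  3.    6.06]
[[326. 255.]
 [394. 255.]
 [401. 214.]
 [332. 219.]
 [266. 208.]]
```

View pics/w1.png

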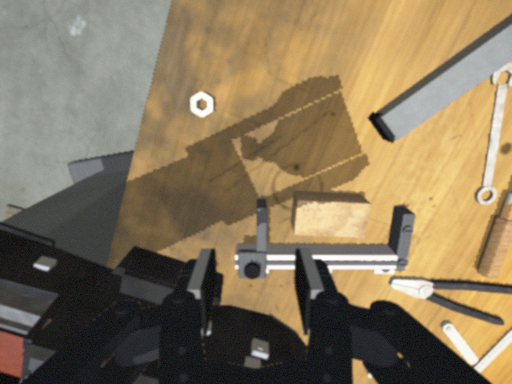

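The wrist view confirms the jig estimate: fence top edge at row ~254 (255 predicted), block top centre at (331,222) (predicted 332,219). Next I'll descend outside the block.

Call:
{"method": "drive_tool", "body": {"commands": "40 0 1 0.5 0;40 -0.1 1 0.5 0;40 0 1 1 0;40 0 0 1 0;40 0 0 1 0;40 0 0 1 0;40 0 0 1 0;40 0 0 0 0"}}

```text
time: 4.15
tool_pos: [0.6324, 0.2078, 0.0115]
tool_rot: [-0.002, 0.764, 0.645, -0.003]
contact_force: [-0.3, -1.0, 0.3]
gripper_width: 0.471
```

Run:
```python
from h import *
from plant import manip
go(manip,.002,.057,.012)
c=manip.camera_params("top");im=manip.grab_frame("top");cv2.imwrite("pics/t2.png",cv2.resize(im[135:275,150:300,::-1],None,fx=4,fy=4,interpolation=cv2.INTER_CUBIC))
```

```text
t 4.15 tcp [0.6324 0.2078 0.0115] jig -0.0003 0.1039 F [-0.3 -1.   0.3] w 0.47 yaw_y-jig 0.1
world [0.627 0.161 0.012] units [-1.56  0.07 -0.01]
```

View pics/t2.png

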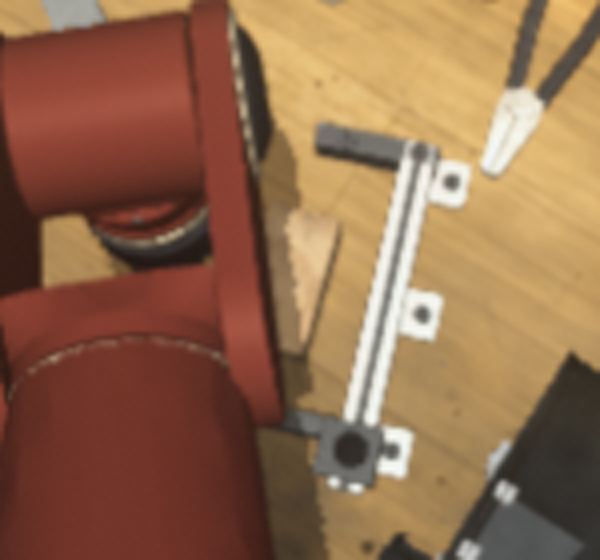

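The view is blocked by the arm; the block is still in place at (310,270) in the crop. Pushing toward the fence.

Call:
{"method": "drive_tool", "body": {"commands": "40 -0.15 0.02 0 0;40 -0.15 0.02 0 0;40 -0.15 0.02 0 0;40 -0.15 0 0 0;40 -0.15 0 0 0;40 -0.15 0 0 0;40 -0.15 0 0 0;40 -0.15 0 0 0"}}

```text
time: 5.2
tool_pos: [0.6314, 0.1718, 0.0146]
tool_rot: [-0.0, 0.764, 0.645, -0.0]
contact_force: [0.1, 0.4, -0.7]
gripper_width: 0.468
```

Call:
{"method": "drive_tool", "body": {"commands": "40 -0.1 0 0 0;40 -0.1 0 0 0;40 -0.07 0 0 0;40 -0.05 0 0 0;40 -0.05 0 0 0;40 0 0 0 0;40 0 0 0 0;40 0 0 0 0"}}

```text
time: 6.2
tool_pos: [0.6296, 0.1613, 0.0146]
tool_rot: [-0.0, 0.764, 0.645, -0.0]
contact_force: [0.6, 0.4, -0.6]
gripper_width: 0.467
```

Run:
```python
from h import *
from plant import manip
go(manip,.002,.054,.012)
c=manip.camera_params("wrist");im=manip.grab_frame("wrist");cv2.imwrite("pics/w2.png",im[...,::-1])
```

```text
t 6.2 tcp [0.6296 0.1613 0.0146] jig 0.0048 0.0576 F [ 0.6  0.4 -0.6] w 0.47 yaw_y-jig 0.06
world [0.626 0.158 0.012] units [-0.12 -0.09  0.09]
```

View pics/w2.png

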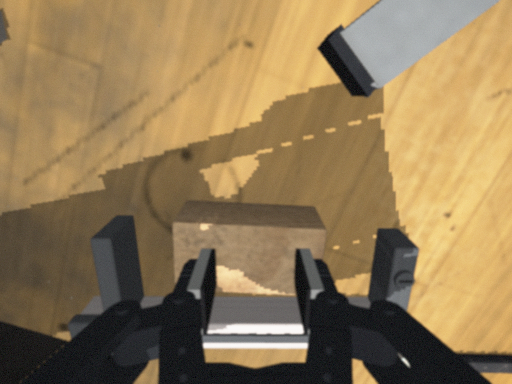

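Run:
```python
from h import *
from plant import manip
s,p,M=st(manip);c=manip.camera_params("wrist")
print(c['xyz'],rot(c['orientation']).round(2).tolist(), M.round(2).tolist())
print('cam jig',(c['xyz'][:2]-o)@X,(c['xyz'][:2]-o)@Y)
print("tips",proj(c,[p+M@[a,b,-.003] for a in(-.011,.011) for b in(-.034,-.02,.02,.034)]).round(0).tolist())
print("base of fingers",proj(c,[p+M@[0,b,-.06] for b in(-.04,.04)]).round(0).tolist())
J=lambda x,y,z:np.r_[o+x*X+y*Y,z]
print("fence face top/bottom",proj(c,[J(0,0,.03),J(0,0,0)]).round(0).tolist())
for z in(0,.038):
  a=ray(c,[(178,202),(318,205),(174,222),(326,228),(174,290)],z);print(z,np.c_[(a[:,:2]-o)@X,(a[:,:2]-o)@Y].round(4).tolist())
```

```text
t 6.25 tcp [0.6296 0.1613 0.0146] jig 0.0049 0.0576 F [ 0.8 -0.1  0.1] w 0.47 yaw_y-jig 0.06
[0.64435622 0.24390135 0.19355723] [[0.99, -0.16, -0.05], [-0.17, -0.93, -0.32], [0.0, 0.33, -0.95]] [[0.17, 0.99, 0.0], [0.99, -0.17, 0.0], [0.0, 0.0, -1.0]]
cam jig 0.005385578909613163 0.14155301270932327
tips [[200.0, 250.0], [222.0, 250.0], [286.0, 250.0], [308.0, 250.0], [198.0, 218.0], [221.0, 218.0], [287.0, 218.0], [310.0, 218.0]]
base of fingers [[164.0, 290.0], [343.0, 290.0]]
fence face top/bottom [[246.0, 325.0], [247.0, 296.0]]
0 [[-0.0448, 0.0725], [0.0469, 0.0706], [-0.0486, 0.0583], [0.0534, 0.0541], [-0.0531, 0.0048]]
0.038 [[-0.0349, 0.0861], [0.0388, 0.0845], [-0.038, 0.0747], [0.044, 0.0713], [-0.0416, 0.0316]]
```

Run:
```python
from h import *
from plant import manip
im=manip.grab_frame("scene")[...,::-1];w=cv2.imread("pics/w2.png")
c=manip.camera_params("scene");p=manip.state()['tool_pos']
print("tcp px",proj(c,[p,p+[0,0,.03]]).round(0))
a=cv2.resize(im[150:270,190:310],(600,600)[:2],interpolation=cv2.INTER_CUBIC)[:, :400+0]
a=cv2.resize(im[150:270,190:290],(400,480),interpolation=cv2.INTER_CUBIC);b=cv2.resize(w[190:350,150:350],(400,320),interpolation=cv2.INTER_CUBIC)
b=cv2.copyMakeBorder(b,0,160,0,0,cv2.BORDER_CONSTANT)
cv2.imwrite("pics/s3.png",np.hstack([a,b]))
```

```text
tcp px [[228. 212.]
 [227. 201.]]
```

View pics/s3.png

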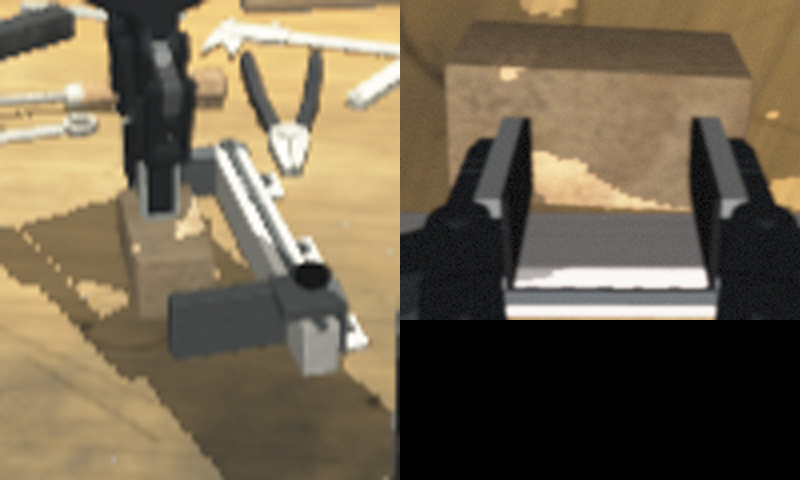

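Run:
```python
from h import *
from plant import manip
c=manip.camera_params("wrist");s,p,M=st(manip)
for px in [(215,249),(202,249),(296,249),(309,249)]:
  a=ray(c,[px],0)[0]-c['xyz']; 
  # intersect plane tool x=+.011
  n=M[:,0];t=((p+.011*n-c['xyz'])@n)/(a@n);q=c['xyz']+a*t;print(px,(M.T@(q-p)).round(4),q[2].round(4))
cs=manip.camera_params("scene");print(cs['xyz'])
for z in(.02,.03,.04,.045,.05): print(z,proj(cs,[np.r_[p[:2],z]+M@[.0,b,0] for b in(-.027,.027)]).round(0).tolist())
```

```text
t 6.3 tcp [0.6296 0.1612 0.0146] jig 0.0049 0.0576 F [-0.6 -0.6 -0. ] w 0.47 yaw_y-jig 0.06
(215, 249) [ 0.011  -0.0188 -0.0423] 0.0569
(202, 249) [ 0.011  -0.0251 -0.0423] 0.0569
(296, 249) [ 0.011   0.0207 -0.0423] 0.0569
(309, 249) [ 0.011   0.027  -0.0423] 0.0569
[-0.07340467  0.42282068  0.48117956]
0.02 [[230.0, 216.0], [225.0, 205.0]]
0.03 [[230.0, 213.0], [225.0, 201.0]]
0.04 [[230.0, 209.0], [225.0, 197.0]]
0.045 [[230.0, 207.0], [225.0, 195.0]]
0.05 [[230.0, 205.0], [225.0, 194.0]]
```

Run:
```python
from plant import manip
print(manip.pinch_z,[a for a in dir(manip) if a[0]!='_'])
```

```text
0.0187 ['IKError', 'camera_params', 'grab_frame', 'job_done', 'pinch_z', 'state']
```

Call:
{"method": "drive_tool", "body": {"commands": "40 0.5 0 0 0;40 0.5 0 0 0;40 0.4 0 0 0;40 0.2 -0.05 0.3 0;40 0 0 0.3 0;40 0 0 0.2 0;40 0 0 0 0;40 0 0 0 0"}}

```text
time: 7.3
tool_pos: [0.6364, 0.2085, -0.0093]
tool_rot: [0.0, 0.764, 0.645, 0.0]
contact_force: [0.6, 0.9, 0.5]
gripper_width: 0.468
```

Run:
```python
from h import *
from plant import manip
s,p,M=st(manip)
im=manip.grab_frame("scene")[...,::-1];w=manip.grab_frame("wrist")[...,::-1]
a=cv2.resize(im[150:270,190:290],(400,480),interpolation=cv2.INTER_CUBIC);b=cv2.resize(w[190:350,150:350],(400,320),interpolation=cv2.INTER_CUBIC)
cv2.imwrite("pics/s4.png",np.hstack([a,cv2.copyMakeBorder(b,0,160,0,0,cv2.BORDER_CONSTANT)]))
cs=manip.camera_params("scene")
for z in(.0,.01,.02,.03,.04,.05): print(z,((proj(cs,[np.r_[p[:2],z]+M@[.0,b,0] for b in(-.027,.027)])-[190,150])*4).round(0).tolist())
```

```text
t 7.3 tcp [ 0.6364  0.2085 -0.0093] jig 0.0036 0.1053 F [0.6 0.9 0.5] w 0.47 yaw_y-jig 0.03
0.0 [[78.0, 307.0], [64.0, 258.0]]
0.01 [[77.0, 293.0], [63.0, 243.0]]
0.02 [[76.0, 278.0], [62.0, 229.0]]
0.03 [[76.0, 262.0], [61.0, 214.0]]
0.04 [[75.0, 247.0], [60.0, 200.0]]
0.05 [[74.0, 232.0], [60.0, 185.0]]
```

View pics/s4.png

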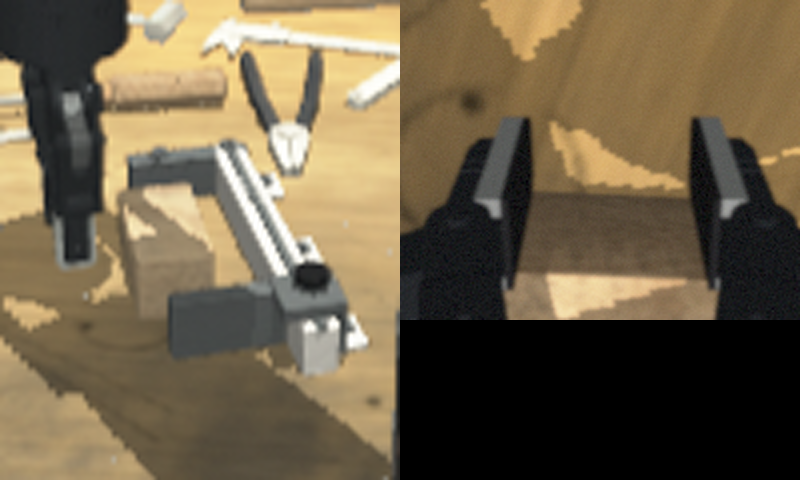

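The TCP reading is -0.009 with no contact, yet both cameras put the fingertips at z≈0.03. So the real tips sit about 38 mm behind the reported TCP. I passed over the block without touching it, and it hasn't moved. I'll go 15 mm lower and push.

Call:
{"method": "drive_tool", "body": {"commands": "40 0 0 0.25 0;40 0 0 0.25 0;40 -0.25 0 0 0;40 -0.25 0 0 0;40 -0.15 0 0 0;40 -0.15 0 0 0;40 -0.15 0 0 0;40 -0.15 0 0 0"}}

```text
time: 8.4
tool_pos: [0.6309, 0.1762, -0.0241]
tool_rot: [0.0, 0.764, 0.645, 0.0]
contact_force: [-0.0, 1.2, 0.5]
gripper_width: 0.47
```

Call:
{"method": "drive_tool", "body": {"commands": "40 -0.1 0 0 0;40 -0.1 0 0 0;40 -0.1 0 0 0;40 -0.05 0 0 0;40 -0.05 0 0 0;40 -0.05 0 0 0;40 0 0 0 0;40 0 0 0 0"}}

```text
time: 9.4
tool_pos: [0.6285, 0.1628, -0.0244]
tool_rot: [0.0, 0.764, 0.645, 0.0]
contact_force: [0.9, 1.7, 1.6]
gripper_width: 0.467
```

Run:
```python
from h import *
from plant import manip
go(manip,.002,.054,-.025)
im=manip.grab_frame("scene")[...,::-1];w=manip.grab_frame("wrist")[...,::-1];cv2.imwrite("pics/w5.png",w)
a=cv2.resize(im[150:270,190:290],(400,480),interpolation=cv2.INTER_CUBIC);b=cv2.resize(w[190:350,150:350],(400,320),interpolation=cv2.INTER_CUBIC)
cv2.imwrite("pics/s5.png",np.hstack([a,cv2.copyMakeBorder(b,0,160,0,0,cv2.BORDER_CONSTANT)]))
```

```text
t 9.4 tcp [ 0.6285  0.1628 -0.0244] jig 0.0035 0.059 F [0.9 1.7 1.6] w 0.47 yaw_y-jig 0.06
world [ 0.626  0.158 -0.025] units [-0.17 -0.05  0.02]
```

View pics/s5.png

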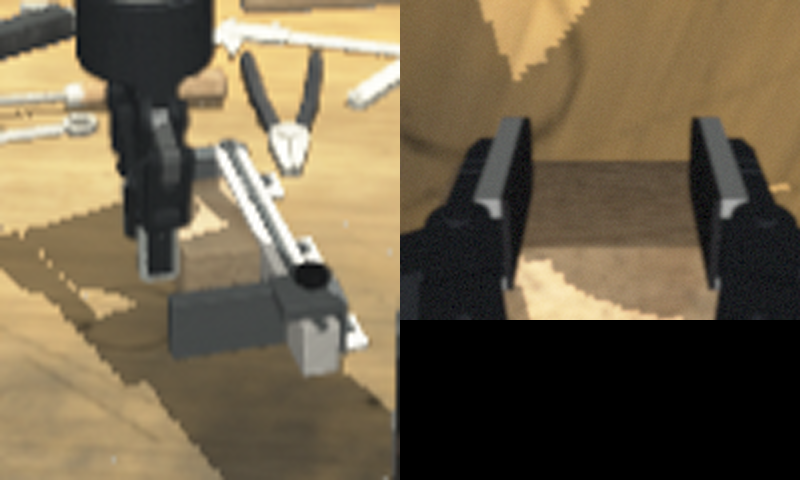

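The fingers are now in contact on the outer face and the block has moved with them, parallel to the fence. Closing the last few mm.

Call:
{"method": "drive_tool", "body": {"commands": "40 -0.03 0 0 0;40 -0.03 0 0 0;40 -0.03 0 0 0;40 -0.03 0 0 0;40 -0.03 0 0 0;40 0 0 0 0;40 0 0 0 0;40 0 0 0 0"}}

```text
time: 10.5
tool_pos: [0.6278, 0.1589, -0.0244]
tool_rot: [-0.0, 0.764, 0.645, 0.0]
contact_force: [1.6, 4.5, 0.4]
gripper_width: 0.47
```

Run:
```python
from h import *
from plant import manip
s,p,M=st(manip);c=manip.camera_params("wrist");w=manip.grab_frame("wrist")[...,::-1];cv2.imwrite("pics/w6.png",w)
# outer bottom edge of block between fingers: gradient rows per column
g=cv2.GaussianBlur(w,(5,5),0).astype(float).sum(2)
r=[]
for x in range(220,293,8):
    d=np.diff(g[235:300,x]);r.append((x,235+int(d.argmin())+1,235+int(d.argmax())+1))
print(r)
J=lambda px,z:((ray(c,px,z)[:,:2]-o)@np.c_[X,Y]).round(4).tolist()
print([J([(a,b)],0)[0] for a,b,_ in r]);print([J([(a,b)],.038)[0] for a,_,b in r])
```

```text
t 10.5 tcp [ 0.6278  0.1589 -0.0244] jig 0.0034 0.055 F [1.6 4.5 0.4] w 0.47 yaw_y-jig 0.05
[(220, 271, 255), (228, 270, 248), (236, 270, 236), (244, 270, 259), (252, 270, 276), (260, 270, 277), (268, 270, 293), (276, 270, 276), (284, 270, 288), (292, 270, 285)]
[[-0.0156, 0.0425], [-0.0111, 0.0431], [-0.0066, 0.0431], [-0.0021, 0.0431], [0.0025, 0.0431], [0.007, 0.0431], [0.0115, 0.0431], [0.016, 0.0431], [0.0205, 0.0431], [0.025, 0.0431]]
[[-0.0106, 0.0738], [-0.0071, 0.0771], [-0.0037, 0.0826], [-0.0005, 0.072], [0.0028, 0.0637], [0.0062, 0.0632], [0.0098, 0.0551], [0.0131, 0.0637], [0.0167, 0.0577], [0.0201, 0.0592]]
```

Call:
{"method": "drive_tool", "body": {"commands": "40 -0.03 0 0 0;40 -0.03 0 0 0;40 0 0 0 0;40 0 0 0 0;40 0 0 0 0;40 0 0 0 0;40 0 0 0 0;40 0 0 0 0"}}

```text
time: 11.55
tool_pos: [0.6278, 0.159, -0.0242]
tool_rot: [-0.001, 0.764, 0.645, 0.002]
contact_force: [2.9, 10.2, -1.2]
gripper_width: 0.466
```

Run:
```python
from h import *
from plant import manip
st(manip)
```

```text
t 11.55 tcp [ 0.6278  0.159  -0.0242] jig 0.0034 0.0551 F [ 2.9 10.2 -1.2] w 0.47 yaw_y-jig 0.02
```

Call:
{"method": "drive_tool", "body": {"commands": "40 0.3 0 0 0;40 0.6 0 0 0;40 0.6 0 0 0;40 0 0 -1 0;40 0 0 -1 0;0 0 -1 -0.5 0;0 0 -1 0 0;0 0 -1 0 0"}}

```text
time: 12.55
tool_pos: [0.5456, 0.2171, 0.051]
tool_rot: [0.0, 0.764, 0.645, 0.0]
contact_force: [-1.5, -0.3, -0.2]
gripper_width: -0.001
```

Call:
{"method": "drive_tool", "body": {"commands": "0 0 -1 0 0;0 -0.9 -0.1 0 0;0 -1 0 0 0;0 0 0 0 0;0 0 0 0 0;0 0 0 0 0;0 0 0 0 0;0 0 0 0 0"}}

```text
time: 13.55
tool_pos: [0.5041, 0.1659, 0.0505]
tool_rot: [-0.0, 0.764, 0.645, -0.0]
contact_force: [-0.6, -0.3, -0.2]
gripper_width: -0.003
```

Run:
```python
from h import *
from plant import manip
go(manip,-.120,.042,-.015)
c=manip.camera_params("wrist");w=manip.grab_frame("wrist")[...,::-1].copy()
J=lambda x,y,z:np.r_[o+x*X+y*Y,z]
for q in proj(c,[J(.085,0,.03),J(.085,.055,.03),J(-.04,0,.03),J(-.075,.065,.039),J(-.087,.065,.039)]): cv2.circle(w,tuple(int(v) for v in q),2,(0,0,255),-1)
print(proj(c,[J(-.075,.065,.039),J(-.087,.065,.039)]))
s=manip.grab_frame("scene")[140:270,180:300,::-1]
cv2.imwrite("pics/w7.png",np.hstack([w,cv2.resize(s,(288,384))[:, :288]]))
```

```text
t 13.55 tcp [0.5041 0.1659 0.0505] jig -0.1196 0.0409 F [-0.6 -0.3 -0.2] w -0.0 yaw_y-jig 0.08
world [ 0.504  0.167 -0.015] units [ 0.04 -0.01  2.18]
[[324.14943357 190.32409576]
 [305.29308584 190.28536987]]
```

View pics/w7.png

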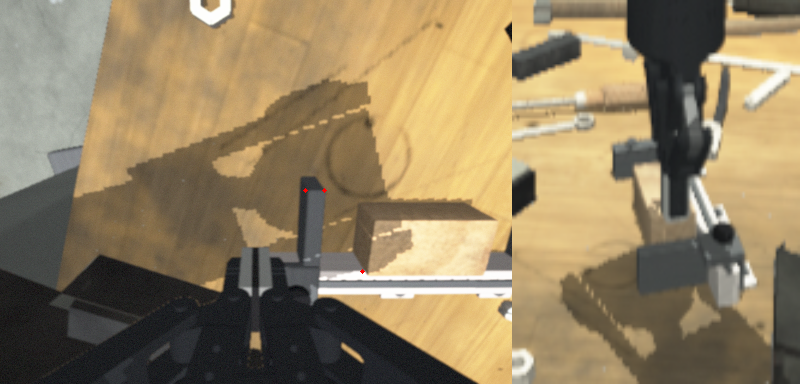

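The block sits flat on the fence, and the slider plots where I measured it (arm corners at (305,190) and (324,190), joint ≈0.003). The shut tips are at (257,248), behind the arm. Next I'll descend and push the slider.

Call:
{"method": "drive_tool", "body": {"commands": "0 0 0 0.8 0;0 0 0 0.8 0;0 0 0 0.6 0;0 0 0.2 0.2 0;0 0 0.2 0 0;0 0 0.2 0 0;0 0 0.2 0 0;0 0 0.2 0 0"}}

```text
time: 14.65
tool_pos: [0.5343, 0.1606, -0.0208]
tool_rot: [0.0, 0.764, 0.645, 0.0]
contact_force: [-2.4, 0.9, 1.5]
gripper_width: 0.001
```

Call:
{"method": "drive_tool", "body": {"commands": "0 0 0.2 0 0;0 0 0.2 0 0;0 0 0.2 0 0;0 0 0.15 0 0;0 0 0.15 0 0;0 0 0.15 0 0;0 0 0.15 0 0;0 0 0.15 0 0"}}

```text
time: 15.65
tool_pos: [0.5738, 0.1536, -0.0214]
tool_rot: [-0.0, 0.764, 0.645, -0.0]
contact_force: [-3.5, 0.2, 3.4]
gripper_width: 0.002
```

Run:
```python
from h import *
from plant import manip
go(manip,-.0265,.042,-.022)
```

```text
t 15.65 tcp [ 0.5738  0.1536 -0.0214] jig -0.0489 0.0406 F [-3.5  0.2  3.4] w 0.0 yaw_y-jig 0.06
world [ 0.596  0.151 -0.022] units [0.05 0.75 0.02]
```

Call:
{"method": "drive_tool", "body": {"commands": "0 0 0.12 0 0;0 0 0.12 0 0;0 0 0.12 0 0;0 0 0.1 0 0;0 0 0.08 0 0;0 0 0.05 0 0;0 0 0 0 0;0 0 0 0 0"}}

```text
time: 16.65
tool_pos: [0.5913, 0.1507, -0.0214]
tool_rot: [0.0, 0.764, 0.645, 0.0]
contact_force: [-0.4, 0.7, 0.5]
gripper_width: -0.0
```

Call:
{"method": "drive_tool", "body": {"commands": "0 0 0.04 0 0;0 0 0.04 0 0;0 0 0.04 0 0;0 0 0.04 0 0;0 0 0 0 0;0 0 0 0 0;0 0 0 0 0;0 0 0 0 0"}}

```text
time: 17.65
tool_pos: [0.596, 0.1499, -0.0214]
tool_rot: [0.0, 0.764, 0.645, 0.0]
contact_force: [-1.1, -0.2, -0.9]
gripper_width: -0.004
```

Run:
```python
from h import *
from plant import manip
go(manip,-.0265,.042,-.022)
```

```text
t 17.65 tcp [ 0.596   0.1499 -0.0214] jig -0.0264 0.0407 F [-1.1 -0.2 -0.9] w -0.0 yaw_y-jig 0.06
world [ 0.596  0.151 -0.022] units [ 0.04 -0.    0.02]
```

No end-stop force yet, so I'll continue in small steps.

Call:
{"method": "drive_tool", "body": {"commands": "0 0 0.04 0 0;0 0 0.04 0 0;0 0 0.04 0 0;0 0 0 0 0;0 0 0 0 0;0 0 0 0 0;0 0 0 0 0;0 0 0 0 0"}}

```text
time: 18.65
tool_pos: [0.5981, 0.1495, -0.0215]
tool_rot: [-0.001, 0.764, 0.645, -0.001]
contact_force: [-6.4, -0.2, 3.1]
gripper_width: -0.003
```

Run:
```python
from h import *
from plant import manip
s,p,M=st(manip)
c=manip.camera_params("wrist");w=manip.grab_frame("wrist")[...,::-1].copy()
J=lambda x,y,z:np.r_[o+x*X+y*Y,z]
for q in proj(c,[J(.085,.055,.03),J(.1,.055,.03),J(0,.065,.039),J(0,.044,.038),J(.085,.044,.038),J(-.012,.065,.039)]): cv2.circle(w,tuple(int(v) for v in q),1,(0,0,255),-1)
cv2.imwrite("pics/w8.png",cv2.resize(w[150:350,180:480],None,fx=2.6,fy=2.6,interpolation=cv2.INTER_CUBIC))
```

```text
t 18.65 tcp [ 0.5981  0.1495 -0.0215] jig -0.0242 0.0407 F [-6.4 -0.2  3.1] w -0.0 yaw_y-jig 0.06
```

View pics/w8.png

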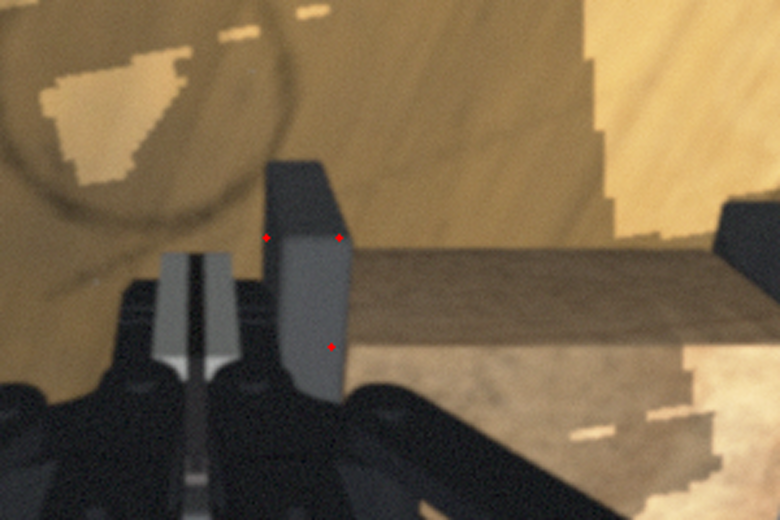

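The block lies end to end between the stops and force is building. I'll push a touch more to confirm it has stalled.

Call:
{"method": "drive_tool", "body": {"commands": "0 0 0.04 0 0;0 0 0.04 0 0;0 0 0 0 0;0 0 0 0 0;0 0 0 0 0;0 0 0 0 0;0 0 0 0 0;0 0 0 0 0"}}

```text
time: 19.7
tool_pos: [0.598, 0.1495, -0.0214]
tool_rot: [-0.003, 0.764, 0.645, -0.003]
contact_force: [-15.3, 0.8, 10.5]
gripper_width: 0.0
```

Run:
```python
from h import *
from plant import manip
st(manip)
```

```text
t 19.7 tcp [ 0.598   0.1495 -0.0214] jig -0.0243 0.0407 F [-15.3   0.8  10.5] w 0.0 yaw_y-jig 0.07
```

Stalled at 15 N with no motion, so it is trapped. Backing off along -x, then up and clear of the overhead view.

Call:
{"method": "drive_tool", "body": {"commands": "0 0 -0.2 0 0;0 0 -0.5 0 0;0 0 -0.7 0 0;0 0 0 -1 0;0 0 0 -1 0;0 0 0 -1 0;0 0 0 -1 0;0 0 0 -1 0"}}

```text
time: 20.7
tool_pos: [0.56, 0.1561, 0.1296]
tool_rot: [0.0, 0.764, 0.645, 0.0]
contact_force: [-0.3, -0.2, 0.1]
gripper_width: -0.001
```

Call:
{"method": "drive_tool", "body": {"commands": "0 0 -1 -0.5 0;0 0.5 -1 0 0;0 1 -1 0 0;0 1 -1 0 0;0 1 -1 0 0;0 1 -0.5 0 0;0 1 0 0 0;0 0 0 0 0"}}

```text
time: 21.7
tool_pos: [0.425, 0.3477, 0.1436]
tool_rot: [0.0, 0.763, 0.646, 0.0]
contact_force: [0.5, -0.0, 0.2]
gripper_width: -0.003
```

Run:
```python
from h import *
from plant import manip
st(manip)
im=manip.grab_frame("top")[...,::-1];cv2.imwrite("pics/t9.png",im)
a=cv2.imread("pics/top0.png");n=np.zeros_like(im);
cr=lambda i:cv2.resize(i[130:270,145:345],None,fx=4,fy=4,interpolation=cv2.INTER_CUBIC)
cv2.imwrite("pics/f9.png",cr(im))
for nm,(x,y) in dict(nut=(156,255),s1=(348,179),bolt=(319,197),pl=(288,148),s2=(235,77)).items():
    d=cv2.absdiff(im,a)[y-20:y+20,x-20:x+20].max(2);print(nm,(d>60).sum())
```

```text
t 21.7 tcp [0.425  0.3477 0.1436] jig -0.2284 0.2068 F [ 0.5 -0.   0.2] w -0.0 yaw_y-jig 0.2
nut 118
s1 0
bolt 0
pl 0
s2 0
```

View pics/f9.png

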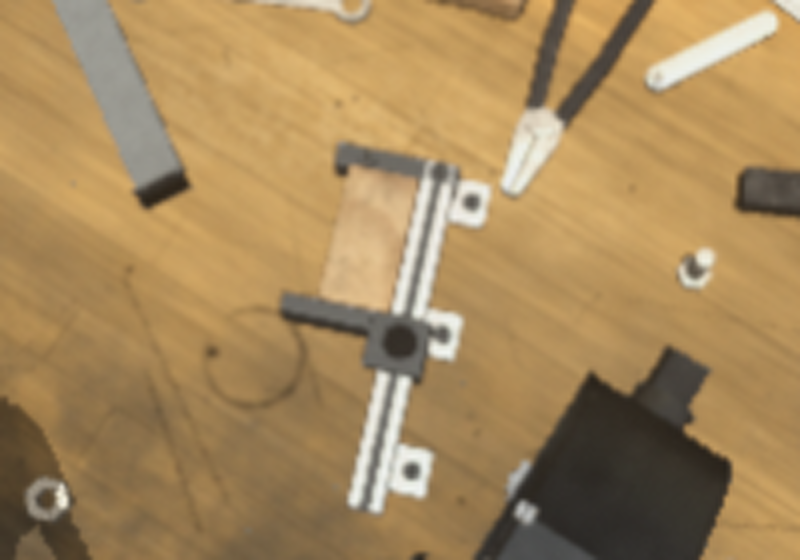

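The block is flat on the fence, with the end stop and slider tight against its ends. The nut is unmoved at (157,254); the pixel change there is arm shadow.

```bash
python3 -c "
from plant import manip
print(manip.job_done())"
```

```text
the job is handed in; nothing more can be done
None
```

The block is seated and the job is handed in at about 22 s, but one moment on the first approach may count as a failed check.

**What I did:** I pushed the block flat against the fence with both fingertips on its outer side, stalling at about 10 N. Then I pushed the sliding stop with shut fingers until the block was trapped, stalling at about 15 N with no further motion. I backed off and cleared the arm before handing in.

**Last checks:** The final overhead picture shows the block flat on the fence with both stops tight against its ends. The bolt, pliers and both dark bars that could be the dressing stone show no pixel change. The nut's position is the same; the change seen there is arm shadow. I did not measure the final joint value or millimetre gaps, so those rest on the stalls and the picture.

**Possible failure:** The reported tool position (TCP) did not match the fingertips. Both cameras put the tips about 38–40 mm higher than reported. On my first push the fingers therefore passed clear over the block without touching or moving it. I saw this in the pictures, backed out, went lower and pushed again. During that pass the grasp point, worked out from the reported TCP, was about 34 mm above the bench over the block. That is just inside the "astride" limit of 36 mm. The real fingers were about 15 mm above the block's top, but if the check uses the reported frame, it may have tripped. I got no verdict either way.

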